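# Hang a parts bin on the cleat board

### The job

Hang the loose parts bin on the cleat board, in the free half beside the bin that already hangs there: tip it back to get its hanger strip up behind the top lip, swing it upright over the cleat, and slide it along until its key finds the notch and it drops fully home. It must hang level and locked like its neighbour when you let go; leave the other things on the bench where they are.

Things in the scene. Friction and masses are not known exactly. Their poses are not given: they have to be found in the camera images.
- bin_centre (a point): Grey sheet-metal hopper bin, 0.35 kg, standing on the bench; point 30 mm above its underside, over the middle of its floor. Axes: z up, x to its flat back, y its width. From here, mm: floor x -30 to 30 at z -30; rim z 30; y -55 to 55; back face x 30; front wall leans out from x -30 at the floor to -65 at the rim. Hung home it is level at x -55, z 117 in cleat_board's frame.
- bin_grip (a point): Middle of the black grip tab on the bin's front rim, at x -74, z +48 mm from bin_centre, same axes. Tab 60 mm wide (y), 9 thick, 21 up and 21 down from here in its own plane, which leans 30 deg out to the front (top away from the bin): fingers leaning back 30 deg, pointing down and towards the bin's back, close on it squarely.
- strip_tip (a point): Middle of the lowest edge of the aluminium hanger strip behind the bin, at x 55, z -4 mm from bin_centre, same axes. The strip is upright, 9 mm thick (x 46 to 55), y -50 to 50, 89 mm tall up to z 85; its lower edge is bevelled, rising from this tip (on the rear face) to z 11 on the front face. A spacer bar, x 30 to 46, z 18 to 30, joins it to the bin's back.
- key_foot (a point): Foot of the steel key under the spacer bar between bin and strip, at mid-width: x 41, z 1 mm from bin_centre, same axes. The key is 16 mm wide (y), x 36 to 46, and stands 17 mm down from the bar.
- cleat_board: Plywood board 360 wide, 262 high, fixed on the bench; origin at bench level under the middle of its front face; x into the board, y along it, z up. mm: face x 0; foot from x -50, 15 high; batten x -25 to 0, z 84 to 99, for the bin's back to rest on. Free half: middle at y -85 or +85, opposite hung_bin. Home for bin_centre: x -55, z 117, level; y where the notch is.
- cleat_edge (a point): Middle of the cleat's edge: x -10, z 130 mm in cleat_board's frame. Cleat x -14 to 0; bevel falls from the edge to the face at z 113. The free half's cleat has one notch in its edge, 22 wide, 15 deep, within 13 mm of the half's middle: its place is not measured, find it by touch. Key beside the notch: the hooked bin rests 12 mm too high and can be slid along.
- keeper_edge (a point): Inner lower edge of the keeper lip above the cleat: x -32, z 192 mm in cleat_board's frame. Lip x -41 to -32; behind it a pocket, x -32 to 0, up to z 244. The 89 mm strip does not pass the 62 mm opening upright: tip the bin back (front up) 15 to 20 deg, put the strip's top edge in first and straighten while rising until its tip is above the cleat.
- hung_bin: The same sort of bin, fixed, already home in the other half with a ring and discs in it; origin at x 0, z 0 of cleat_board's frame, under the middle of its width (55 mm either side). Its y there tells which half is taken.
- lever_press: Fixed dark green hand press at the left rear, origin under its base; its lever, with a red ball at the end, reaches about 120 mm from there towards the robot at a height of 0.23 to 0.33 m: pass in front of it.
- wood_block: Bystander: brown wooden block, 60 x 110 x 40 mm, origin under its middle.
- parts_tin: Bystander: round white tin, 50 mm across, 21 high, origin under its middle.
- loupe: Bystander: black eyeglass loupe, 35 mm across, 34 high, origin under its middle.
- marker: Bystander: grey and blue marker pen, 134 mm long, 13 high, lying along its y.
- tweezers: Bystander: steel tweezers, 124 mm long, 10 high, lying along their y.

How it is judged:
By the outcome, as a careful person would: the job done as asked, in the order asked, and still so for the second after the job is handed in, with the robot touching nothing.
It also fails if it takes over 58 s, if anything falls off the work surface, if the arm or the gripper's body presses on something with over 40 N, if the wrist force passes 120 N, or if a joint passes its speed limit or range.

### The arm

A 6-joint arm with a two-finger parallel gripper is mounted at the origin on a cart in front of the work surface, level with it; the furniture and walls round the work are solid. World frame = base frame: x ahead of the robot, y to its left, z up, the work surface at z = 0. Lengths are in m, angles in degrees, forces in N, time in s.
With the tool pointing down it reaches from about 0.325 to 0.9 m from the base axis. Payload 6.1 kg.
Tool frame: the origin (TCP) lies between the finger pads; the fingertips stand ctrl.finger_overhang ahead of it and the grasp point (between the pads) lies 8 mm behind it (ctrl.finger_overhang is the distance from the TCP to the fingertips, in m); z points along the fingers, y is the direction in which the jaws open and shut (so a half turn about z gives the same grasp; the last joint's range is limited). The gripper opens to 85 mm and grips with 20 to 120 N. Pads are 22 mm wide; open, the fingers measure 114 mm over their backs; the gripper's body (76 mm by 85 mm) begins 54 mm behind the grasp point. The pads swing forward as they close: fully open they stand 13 mm farther back than shut.
Start: joints at [70.01, 12.628, 87.462, -0, 79.91, -7.225], TCP at [0.138, 0.61, 0.242] pointing down, gripper open.
Joint ranges: [-170.65, 170.65], [-52.31, 119.04], [5.05, 147.46], [-71.25, 251.25], [11.57, 151.72], [-153.62, 153.62]. Speed limits (degrees/s): [147.25, 147.25, 172.46, 180, 180, 180].

### API

Orientations are given as a 3x3 rotation matrix whose columns are the frame's x, y, z axes.
In Python, from cell import ctrl gives the robot as it stands.
- The arm moves only by the tool jog_arm, never from a script. Its arguments are lists of equal length, an entry for each row: "delta_pos": the shift along the world's x, y, z in cm, a list of three; "dr": the turn, a rotation vector about the world's x, y, z in rad, a list of three; "hand": the closure, from -1 (fully open) to 1 (shut), so that 0 is half open. A call has 1 to 8 rows; each row shifts and turns the commanded pose from where the row before left it; what a row does not reach is not made up. A row lasts 1/8 s, in which the tool goes at most 62.5 mm and 10.7 degrees, less where a joint would pass 70% of its speed; a pose out of reach is approached as far as the arm can. A call is refused whole if a number of a shift passes 6.25 or a number of a turn 0.188, either way. A call with a gripper value outside its range is refused whole. The fingers move at their own pace and stop on an object; "newtons" is the grip in N (left out, the last holds). Time passes only in rows, so rows that do not move let the fingers close. It gives the time, the measured TCP pose, the force and the opening at its end, in the units of the state.
- ctrl.read_state(): the state, without advancing time (a new reading comes with each control period).
- ctrl.grab_frame(name): name is "side" or "top" or "wrist"; returns a dict with "image" (420x560x3 uint8, red, green, blue), "camera_matrix" (3x3 intrinsics, pixels), "rvec" (rotation vector, rad) and "tvec" (3), from world to camera coordinates, as OpenCV has them. Camera axes: x right, y down, z forward; pixel columns grow to the right and rows downward; lengths in m; the calibration is good to about 2 mm. A picture is of the moment at which its call begins. There is no depth.
- ctrl.job_done(): hands the job in, once; it reports no verdict.
The state is a dict: "time": time; "q": joint angles; "joint_vel": joint speeds; "joint_torque": joint torques, N m; "tool_pos": TCP position; "orientation": TCP orientation; "ft_force": force on the tool from outside, world axes, zero at the start; "moment": the same for the moment, N m; "width": finger opening in m.
Only numpy, scipy, OpenCV 4.12 (cv2) and the standard library are available. Lean on these libraries where they do the work, as an engineer would, in place of code of your own. Each camera call takes 0.05 s, during which the arm holds its last target.

## Working session

There is one attempt and no reset: what is moved stays moved. The work goes in short steps, Python scripts to look and compute and a tool call to move; the robot and the scene stay as the last step left them, time stands still between calls to the robot, and variables do not carry over. Pictures are saved under pics/ and viewed, and the job is handed in when it is done.

Besides the shell and the picture viewer there is one more tool, called by a JSON object that holds its "api" and its "payload". jog_arm: Moves the arm, as the interface text tells. Its arguments: {"type":"object","properties":{"delta_pos":{"type":"array"},"dr":{"type":"array"},"hand":{"type":"array"},"newtons":{"type":"number"}},"required":["delta_pos","dr","hand"]}

```bash
mkdir -p pics; ls; cat > h.py <<'E'
from cell import ctrl
import numpy as np, cv2, pickle, sys
def grab(n,tag):
    f=ctrl.grab_frame(n); cv2.imwrite(f'pics/{tag}.png',f['image'][:,:,::-1]); pickle.dump(f,open(f'pics/{tag}.pkl','wb')); return f
def load(tag): return pickle.load(open(f'pics/{tag}.pkl','rb'))
def cam(f):
    R,_=cv2.Rodrigues(np.array(f['rvec'],float)); t=np.array(f['tvec'],float).ravel(); return R,t,np.array(f['camera_matrix'],float)
def ray(f,p):
    R,t,K=cam(f); d=R.T@np.linalg.inv(K)@np.array([p[0],p[1],1.]); return -R.T@t,d/np.linalg.norm(d)
def onz(f,p,z):
    c,d=ray(f,p); return c+d*(z-c[2])/d[2]
def tri(*obs):
    A=np.zeros((3,3));b=np.zeros(3);L=[]
    for f,p in obs:
        c,d=ray(f,p);M=np.eye(3)-np.outer(d,d);A+=M;b+=M@c;L.append((c,d))
    x=np.linalg.solve(A,b); return x,[np.linalg.norm((np.eye(3)-np.outer(d,d))@(x-c))*1000 for c,d in L]
def proj(f,X):
    R,t,K=cam(f); q=K@(R@np.asarray(X,float)+t); return q[:2]/q[2]
E
python3 - <<'E'
from h import *
for n in ['side','top','wrist']:
    f=grab(n,n+'0'); R,t,K=cam(f); print(n,-R.T@t,R[2],K[0,0])
s=ctrl.read_state(); print({k:np.round(v,4).tolist() for k,v in s.items()}, ctrl.finger_overhang)
E
```

```text
pics
side [-0.42701887 -0.42505433  1.32986345] [ 0.59552778  0.23910883 -0.76692479] 522.834651439255
top [ 0.40081367 -0.01119765  1.02199446] [ 0.09754307 -0.03273818 -0.9946927 ] 394.01067157149146
wrist [0.05783447 0.62785517 0.37365496] [ 0.31240591 -0.07167337 -0.94724098] 351.61711393488514
{'time': 0.15, 'q': [70.0082, 12.6642, 87.5105, -0.0001, 79.9098, -7.2257], 'joint_vel': [0.1057, -0.102, -0.2155, 0.0845, -0.0434, 0.081], 'joint_torque': [0.0006, -49.7481, -38.9903, -0.0001, 0.0072, -0.0], 'tool_pos': [0.138, 0.6091, 0.2415], 'orientation': [[-0.9753, 0.221, -0.0005], [0.221, 0.9753, -0.0014], [0.0002, -0.0015, -1.0]], 'ft_force': [-0.075, -0.3555, -0.1217], 'moment': [-0.0117, -0.0433, 0.0118], 'width': 0.0853} 0.011
```

View pics/side0.png

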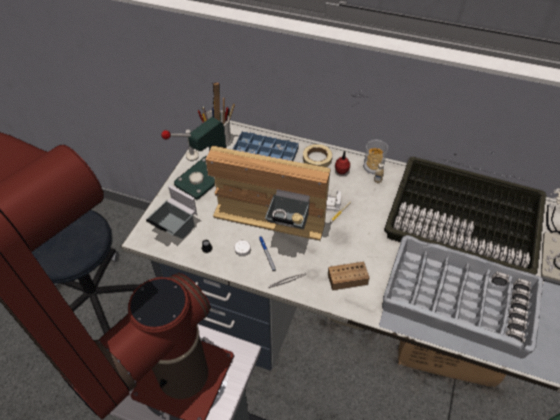

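View pics/top0.png

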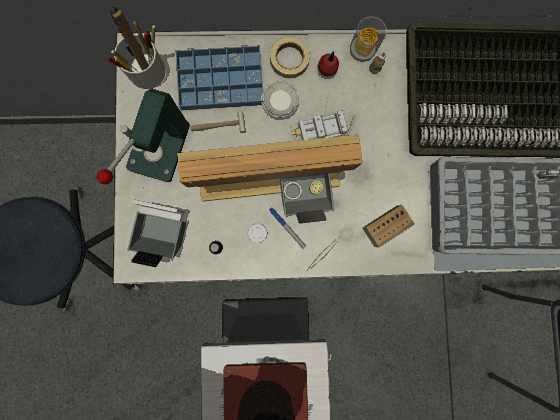

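View pics/wrist0.png

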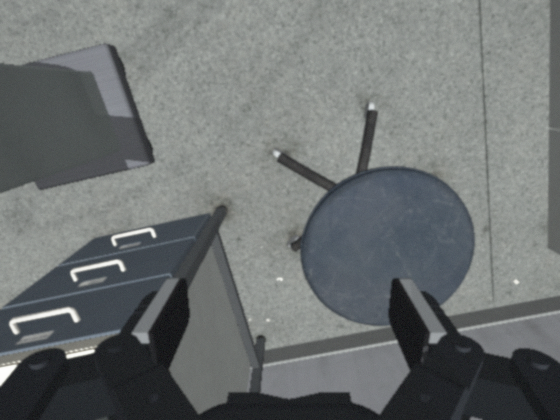

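```bash
python3 - <<'E'
from h import *
f=load('top0')['image'][:,:,::-1]; cv2.imwrite('pics/t1.png',cv2.resize(f[185:275,115:215],None,fx=7,fy=6.6,interpolation=cv2.INTER_CUBIC)[:600])
cv2.imwrite('pics/t2.png',cv2.resize(f[130:230,170:370],None,fx=4,fy=4,interpolation=cv2.INTER_CUBIC))
f=load('side0')['image'][:,:,::-1]; cv2.imwrite('pics/s1.png',cv2.resize(f[140:260,140:340],None,fx=4,fy=4,interpolation=cv2.INTER_CUBIC))
E
```

```text
(no output)
```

View pics/t1.png

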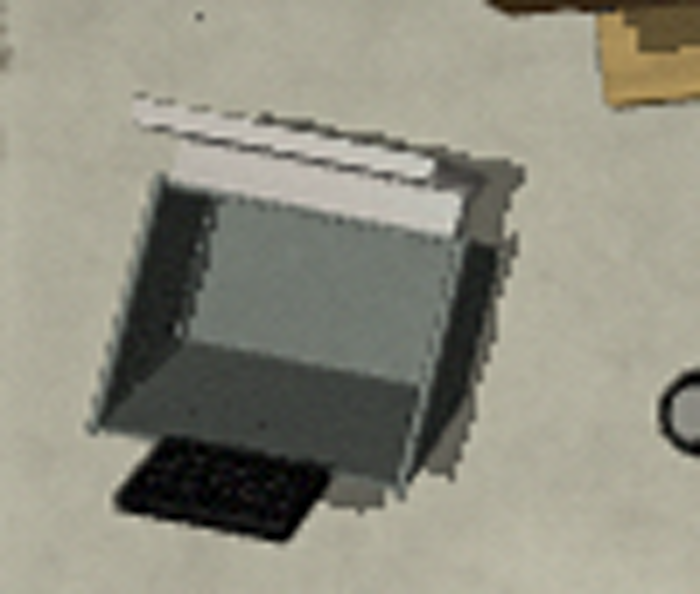

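View pics/t2.png

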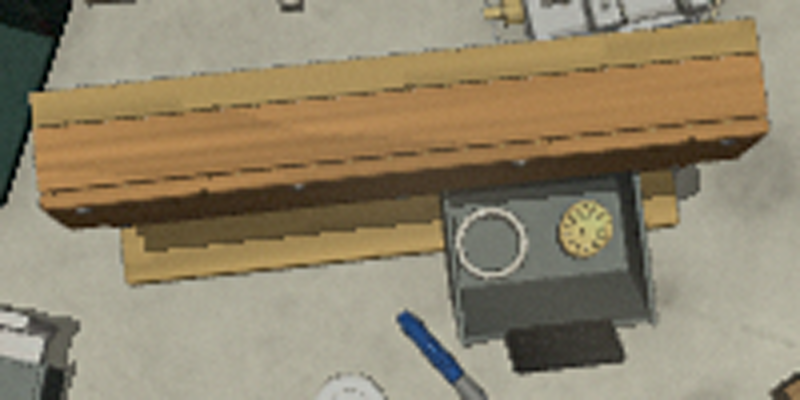

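View pics/s1.png

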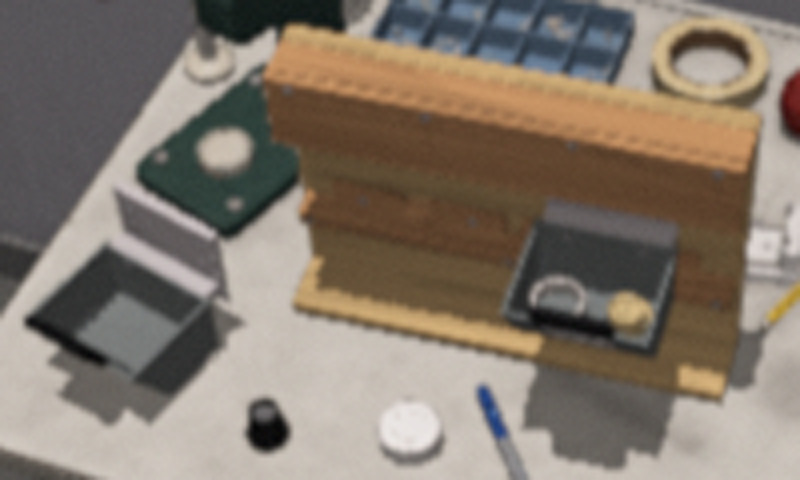

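```bash
python3 - <<'E'
from h import *
T=load('top0');S=load('side0')
t1=lambda u,v:(115+(u+.5)/7-.5,185+(v+.5)/6.6-.5)
t2=lambda u,v:(170+(u+.5)/4-.5,130+(v+.5)/4-.5)
s1=lambda u,v:(140+(u+.5)/4-.5,140+(v+.5)/4-.5)
print('bin rim'); 
for p in [(160,178),(464,240),(95,430),(403,492)]: print(onz(T,t1(*p),.06).round(4))
print('tab top');
for p in [(118,500),(285,540)]: print(onz(T,t1(*p),.03+.048+.018).round(4))
print('strip'); 
for p in [(135,95),(437,158)]: print(onz(T,t1(*p),.115).round(4))
print(tri((T,t1(135,95)),(S,s1(117,186))),tri((T,t1(95,430)),(S,s1(27,320))),tri((T,t1(403,492)),(S,s1(137,388))))
print('board roof front', [tri((T,t2(*a)),(S,s1(*b))) for a,b in [((45,190),(267,70)),((765,117),(752,140))]])
for p in [(45,190),(760,117),(40,125),(758,55)]: print(onz(T,t2(*p),.262).round(4))
print('foot',[onz(T,t2(*p),.015).round(4) for p in [(128,283),(442,249)]], onz(S,s1(297,305),.015), onz(S,s1(720,398),.015))
print('hung rim', [onz(T,t2(*p),.147).round(4) for p in [(447,192),(637,175),(463,343),(653,322)]])
print('hung tab', [onz(T,t2(*p),.183).round(4) for p in [(515,374),(627,360)]])
print('block etc loupe',onz(T,(215.5,247),.034),'tin',onz(T,(258,232),.02))
E
```

```text
bin rim
[0.4864 0.2975 0.06  ]
[0.461 0.193 0.06 ]
[0.395  0.3188 0.06  ]
[0.3697 0.2141 0.06  ]
tab top
[0.3707 0.2987 0.096 ]
[0.3553 0.2442 0.096 ]
strip
[0.5106 0.2882 0.115 ]
[0.4863 0.1901 0.115 ]
(array([0.51203002, 0.29494644, 0.09913164]), [np.float64(1.5662745348714135), np.float64(1.5662745348715934)]) (array([0.39464969, 0.32184298, 0.05353565]), [np.float64(0.8282637085934907), np.float64(0.8282637085934944)]) (array([0.36981576, 0.2160935 , 0.04450869]), [np.float64(1.6643539590416216), np.float64(1.6643539590416767)])
board roof front [(array([0.53358578, 0.15316978, 0.25589698]), [np.float64(2.1381394363396544), np.float64(2.1381394363396833)]), (array([ 0.56034668, -0.20147727,  0.28024054]), [np.float64(3.437363389219863), np.float64(3.4373633892199527)])]
[0.5334 0.1499 0.262 ]
[ 0.5623 -0.2006  0.262 ]
[0.5654 0.1522 0.262 ]
[ 0.5935 -0.201   0.262 ]
foot [array([0.5151, 0.1497, 0.015 ]), array([ 0.5325, -0.0517,  0.015 ])] [0.50907787 0.14570531 0.015     ] [ 0.53733965 -0.20505368  0.015     ]
hung rim [array([ 0.5475, -0.0501,  0.147 ]), array([ 0.5549, -0.1577,  0.147 ]), array([ 0.4622, -0.0566,  0.147 ]), array([ 0.4714, -0.1634,  0.147 ])]
hung tab [array([ 0.4424, -0.0821,  0.183 ]), array([ 0.4484, -0.1423,  0.183 ])]
block etc loupe [0.39572942 0.11334227 0.034     ] tin [0.43058995 0.00742878 0.02      ]
```

```bash
cat >> h.py <<'E'
from scipy.spatial.transform import Rotation as Ro
def Rz(a): return Ro.from_euler('z',a,degrees=True).as_matrix()
def Ry(a): return Ro.from_euler('y',a,degrees=True).as_matrix()
# tool in bin axes: z=(sin30,0,-cos30), y=(cos30,0,sin30), x=y_bin
c3,s3=np.cos(np.pi/6),.5
TB=np.column_stack([[0,1,0],[c3,0,s3],[s3,0,-c3]])
def st():
    s=ctrl.read_state(); return np.array(s['tool_pos']),np.array(s['orientation']),s
def plan(p,R,n):
    p0,R0,s=st(); d=(np.asarray(p)-p0)*100; r=Ro.from_matrix(R@R0.T).as_rotvec()
    print('total cm',d.round(2),'rot',r.round(4),'deg',np.degrees(np.linalg.norm(r)).round(1)); print('per row',n,(d/n).round(3).tolist(),(r/n).round(4).tolist())
E
python3 - <<'E'
from h import *
T=load('top0');S=load('side0')
print('ball',tri((T,(104.5,177)),(S,(166,134.5))))
R=Rz(-13.5)@TB; g=np.array([.373,.269,.078])
print(R.round(3)); plan(g-.09*R[:,2],R,16)
print(g-.09*R[:,2])
E
```

```text
ball (array([0.5278717 , 0.27568779, 0.31182794]), [np.float64(0.15250319856165456), np.float64(0.1525031985617573)])
[[ 0.233  0.842  0.486]
 [ 0.972 -0.202 -0.117]
 [ 0.     0.5   -0.866]]
total cm [ 19.13 -32.96  -8.55] rot [ 0.3076 -0.4952 -1.5438] deg 94.6
per row 16 [1.195, -2.06, -0.534] [0.0192, -0.031, -0.0965]
[0.32924335 0.27950504 0.15594229]
```

{"api": "jog_arm", "payload": {"delta_pos": [[1.2,-2.06,-0.3],[1.2,-2.06,-0.3],[1.2,-2.06,-0.3],[1.2,-2.06,-0.3],[1.2,-2.06,-0.3],[1.2,-2.06,-0.3],[1.2,-2.06,-0.3],[1.2,-2.06,-0.3]], "dr": [[0.0192,-0.031,-0.0965],[0.0192,-0.031,-0.0965],[0.0192,-0.031,-0.0965],[0.0192,-0.031,-0.0965],[0.0192,-0.031,-0.0965],[0.0192,-0.031,-0.0965],[0.0192,-0.031,-0.0965],[0.0192,-0.031,-0.0965]], "hand": [-1,-1,-1,-1,-1,-1,-1,-1], "newtons": 80}}

```text
time: 1.15
tool_pos: [0.2343, 0.4438, 0.2179]
orientation: [[-0.522, 0.807, 0.278], [0.846, 0.531, 0.046], [-0.111, 0.259, -0.96]]
ft_force: [-0.1, 0.2, -0.0]
width: 0.0854
```

{"api": "jog_arm", "payload": {"delta_pos": [[1.2,-2.06,-0.5],[1.2,-2.06,-0.5],[1.2,-2.06,-0.5],[1.2,-2.06,-0.5],[1.2,-2.06,-0.5],[1.2,-2.06,-0.5],[1.2,-2.06,-0.5],[1.2,-2.06,-0.5]], "dr": [[0.0192,-0.031,-0.0965],[0.0192,-0.031,-0.0965],[0.0192,-0.031,-0.0965],[0.0192,-0.031,-0.0965],[0.0192,-0.031,-0.0965],[0.0192,-0.031,-0.0965],[0.0192,-0.031,-0.0965],[0.0192,-0.031,-0.0965]], "hand": [-1,-1,-1,-1,-1,-1,-1,-1]}}

```text
time: 2.15
tool_pos: [0.3302, 0.2791, 0.178]
orientation: [[0.237, 0.84, 0.488], [0.972, -0.205, -0.119], [0.0, 0.502, -0.865]]
ft_force: [0.5, -0.3, -0.1]
width: 0.0853
```

```bash
python3 - <<'E'
from h import *
grab('wrist','w1')
R=Rz(-13.5)@TB; g=np.array([.373,.269,.078])
plan(g-.09*R[:,2],R,1)
p,R,s=st(); print(p,s['q'],s['ft_force'],s['time'])
E
```

```text
total cm [-0.11  0.24 -2.08] rot [0.0025 0.0024 0.0082] deg 0.5
per row 1 [-0.107, 0.242, -2.081] [0.0025, 0.0024, 0.0082]
[0.33030934 0.27708398 0.17674932] [ 48.78608786 -20.20069361 130.76802005 -31.54230636  58.81799374
  76.84053775] [-0.21238782 -1.22207146 -1.16036388] 2.2
```

View pics/w1.png

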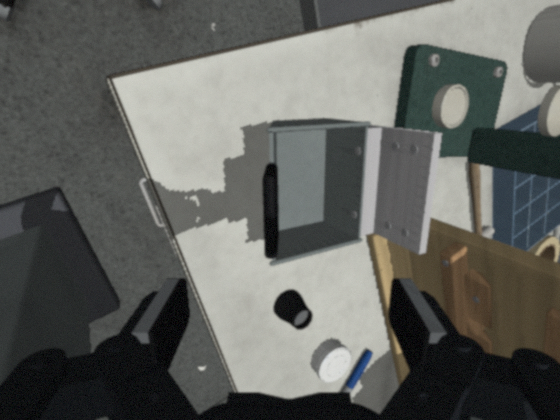

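```bash
python3 - <<'E'
from h import *
W=load('w1');f=W['image'][:,:,::-1]; cv2.imwrite('pics/w1c.png',cv2.resize(f[110:280,240:450],None,fx=3.5,fy=3.5,interpolation=cv2.INTER_CUBIC))
R,t,K=cam(W); print(-R.T@t,R.round(3))
g=f[165:260].max(axis=2).astype(int)
m=(f[150:275,250:300].max(axis=2)<45).astype(np.uint8); n,l,s,c=cv2.connectedComponentsWithStats(m); k=1+np.argmax(s[1:,4]); print(s[k],c[k]); 
ys,xs=np.where(l==k)
for y in range(5,120,10):
  r=xs[ys==y]; print(y+150, (r.min()+250,r.max()+250) if len(r) else None)
E
```

```text
[0.28626146 0.37553209 0.29249953] [[ 0.841 -0.204  0.501]
 [-0.38  -0.882  0.278]
 [ 0.386 -0.424 -0.819]]
[  13   14   16   94 1210] [20.5446281  60.33471074]
155 None
165 (np.int64(268), np.int64(275))
175 (np.int64(264), np.int64(276))
185 (np.int64(263), np.int64(276))
195 (np.int64(263), np.int64(276))
205 (np.int64(264), np.int64(277))
215 (np.int64(264), np.int64(277))
225 (np.int64(264), np.int64(277))
235 (np.int64(265), np.int64(278))
245 (np.int64(266), np.int64(277))
255 (np.int64(267), np.int64(276))
265 None
```

View pics/w1c.png

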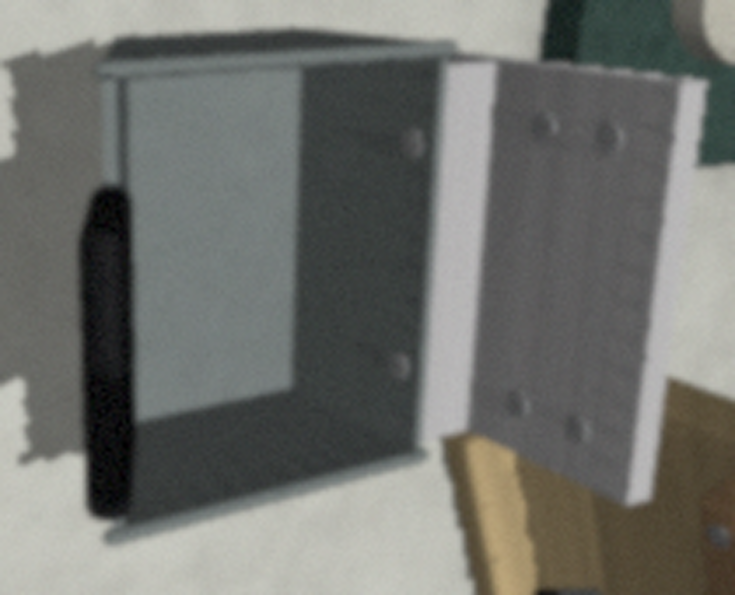

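```bash
python3 - <<'E'
from h import *
T=load('top0');W=load('w1');S=load('side0')
t1=lambda u,v:(115+(u+.5)/7-.5,185+(v+.5)/6.6-.5)
w=lambda u,v:(240+(u+.5)/3.5-.5,110+(v+.5)/3.5-.5)
P={}
for n,a,b in [('RL',(160,178),(442,50)),('RR',(464,240),(424,457)),('FL',(95,430),(103,68)),('FR',(403,492),(112,538)),('SL',(135,95),(705,82)),('SR',(437,158),(650,500))]:
    x,e=tri((T,t1(*a)),(W,w(*b))); print(n,x.round(4),np.round(e,1), 'wrist@z',onz(W,w(*b),.115 if n[0]=='S' else .06).round(4))
# model bin
yaw=-13.5;c=np.array([.445,.252,.03])
M={'RL':(30,55,30),'RR':(30,-55,30),'FL':(-65,55,30),'FR':(-65,-55,30),'SL':(55,50,85),'SR':(55,-50,85),'TL':(-84.5,30,66),'TR':(-84.5,-30,66)}
for k,v in M.items():
    X=c+Rz(yaw)@np.array(v)/1e3; print(k,X.round(4),'W',proj(W,X).round(1),'T',proj(T,X).round(1))
E
```

```text
RL [0.4867 0.2985 0.0574] [0.2 0.2] wrist@z [0.4847 0.2995 0.06  ]
RR [0.4615 0.1933 0.0605] [0.7 0.7] wrist@z [0.4625 0.1932 0.06  ]
FL [0.3956 0.3205 0.0569] [0.9 0.9] wrist@z [0.3949 0.3217 0.06  ]
FR [0.3699 0.2147 0.058 ] [0.3 0.3] wrist@z [0.3695 0.2162 0.06  ]
SL [0.5109 0.2888 0.1136] [0.2 0.2] wrist@z [0.5094 0.2896 0.115 ]
SR [0.4869 0.1907 0.1141] [0.6 0.6] wrist@z [0.4865 0.1918 0.115 ]
RL [0.487  0.2985 0.06  ] W [368.1 124.3] T [137.  211.3]
RR [0.4613 0.1915 0.06  ] W [360.  242.2] T [181.5 220.8]
FL [0.3946 0.3207 0.06  ] W [269.1 130.7] T [127.4 249.9]
FR [0.369  0.2137 0.06  ] W [271.8 266.1] T [172.3 259.4]
SL [0.5102 0.2878 0.115 ] W [441.8 135.1] T [134.  199.2]
SR [0.4868 0.1905 0.115 ] W [425.7 253.6] T [176.8 208.3]
TL [0.3698 0.3009 0.096 ] W [268.3 177.5] T [130.5 260.7]
TR [0.3558 0.2426 0.096 ] W [270.1 261.8] T [156.  266.1]
```

```bash
python3 - <<'E'
from h import *
R=Rz(-13.5)@TB; g=np.array([.445,.2525,.03])+Rz(-13.5)@np.array([-.074,0,.048]); print(g)
plan(g-.09*R[:,2],R,2); print('approach',(R[:,2]*9.6/6).round(3), 'final', g+.006*R[:,2])
E
```

```text
[0.37304463 0.26977496 0.078     ]
total cm [-0.1   0.32 -2.08] rot [0.0025 0.0024 0.0082] deg 0.5
per row 2 [-0.051, 0.16, -1.04] [0.0013, 0.0012, 0.0041]
approach [ 0.778 -0.187 -1.386] final [0.37596174 0.26907462 0.07280385]
```

{"api": "jog_arm", "payload": {"delta_pos": [[-0.05,0.16,-1.04],[-0.05,0.16,-1.04],[0.78,-0.19,-1.39],[0.78,-0.19,-1.39],[0.78,-0.19,-1.39],[0.78,-0.19,-1.39],[0.78,-0.19,-1.39],[0.78,-0.19,-1.39]], "dr": [[0.0013,0.0012,0.0041],[0.0013,0.0012,0.0041],[0,0,0],[0,0,0],[0,0,0],[0,0,0],[0,0,0],[0,0,0]], "hand": [-1,-1,-1,-1,-1,-1,-1,-1]}}

```text
time: 3.2
tool_pos: [0.3757, 0.2723, 0.073]
orientation: [[0.224, 0.845, 0.486], [0.975, -0.195, -0.111], [0.001, 0.498, -0.867]]
ft_force: [0.4, -0.0, -0.0]
width: 0.0851
```

```bash
python3 - <<'E'
from h import *
grab('wrist','w2')
R=Rz(-13.5)@TB
plan(np.array([.3760,.2691,.0728]),R,1)
p,R,s=st(); print(p,s['q'].round(1) if hasattr(s['q'],'round') else s['q'],s['ft_force'],s['time'])
E
```

```text
total cm [ 0.07 -0.22  0.14] rot [ 0.0002 -0.0035 -0.0091] deg 0.6
per row 1 [0.066, -0.225, 0.14] [0.0002, -0.0035, -0.0091]
[0.37533842 0.27134979 0.07139772] [ 42.5  -5.4 132.1 -37.9  42.   81.7] [-0.88615159 -1.76931216 -0.99044078] 3.25
```

View pics/w2.png

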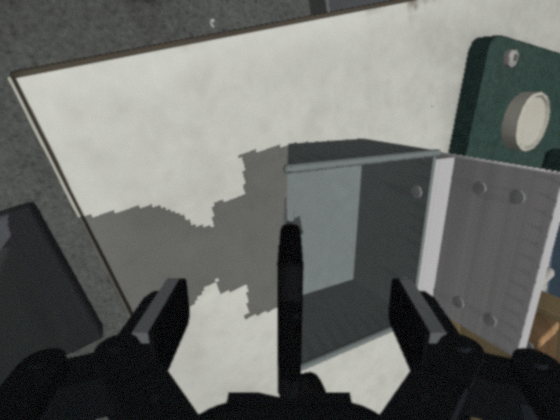

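{"api": "jog_arm", "payload": {"delta_pos": [[0,-0.1,0],[0,0,0],[0,0,0],[0,0,0],[0,0,0],[0,0,0]], "dr": [[0,0,-0.005],[0,0,0],[0,0,0],[0,0,0],[0,0,0],[0,0,0]], "hand": [1,1,1,1,1,1], "newtons": 80}}

```text
time: 4.0
tool_pos: [0.3758, 0.271, 0.0742]
orientation: [[0.231, 0.843, 0.486], [0.973, -0.201, -0.114], [0.002, 0.499, -0.867]]
ft_force: [-1.7, 0.0, 0.7]
width: 0.0081
```

```bash
python3 - <<'E'
from h import *
p,R,s=st(); print(p,R.round(3),s['ft_force'],s['moment'],s['width'],s['time'])
print('bin_c if yaw/grip model: tool lean', np.degrees(np.arctan2(R[0,2],-R[2,2])), 'yaw',np.degrees(np.arctan2(-R[0,0],R[1,0])))
E
```

```text
[0.37578416 0.27096164 0.074194  ] [[ 0.231  0.843  0.486]
 [ 0.973 -0.201 -0.114]
 [ 0.002  0.499 -0.867]] [-1.65846664  0.04398972  0.70364356] [0.28053625 0.46805969 0.10296397] 0.008068401120667597 4.0
bin_c if yaw/grip model: tool lean 29.277917342406973 yaw -13.333567714940964
```

```bash
cat > pl.py <<'E'
import numpy as np, cv2, heapq
binp=[[(46,85),(55,85),(55,-4),(46,11)],[(30,30),(46,30),(46,18),(30,18)],[(36,18),(46,18),(46,1),(36,1)],[(-30,-30),(30,-30),(30,30),(-65,30)]]
obs=[[(-41,192),(-32,192),(-32,262),(-41,262)],[(-41,244),(0,244),(0,262),(-41,262)],[(0,0),(30,0),(30,262),(0,262)],[(-14,100),(-14,130),(-10,130),(0,113),(0,100)],[(-25,84),(0,84),(0,99),(-25,99)],[(-50,0),(0,0),(0,15),(-50,15)]]
def samp(P,s=2.):
    out=[]
    for a,b in zip(P,P[1:]+P[:1]):
        a=np.array(a,float);b=np.array(b,float);n=max(1,int(np.linalg.norm(b-a)/s)); out+=[a+(b-a)*i/n for i in range(n)]
    return np.array(out)
BS=np.vstack([samp(p) for p in binp]); OS=np.vstack([samp(p) for p in obs])
# signed distance field for obstacles and bin on 0.5mm grids
def sdf(polys,lo,hi,r=.5):
    w=int((hi[0]-lo[0])/r)+1;h=int((hi[1]-lo[1])/r)+1
    m=np.zeros((h,w),np.uint8)
    for p in polys: cv2.fillPoly(m,[np.round((np.array(p,float)-lo)/r).astype(int)],1)
    d=cv2.distanceTransform(1-m,cv2.DIST_L2,5)-cv2.distanceTransform(m,cv2.DIST_L2,5); return d*r,np.array(lo,float),r
DO=sdf(obs,(-250,-20),(40,300)); DB=sdf(binp,(-150,-150),(150,200))
def look(D,P):
    d,lo,r=D; ij=np.round((P-lo)/r).astype(int); i=np.clip(ij[:,0],0,d.shape[1]-1); j=np.clip(ij[:,1],0,d.shape[0]-1); return d[j,i]
def clear(x,z,th):
    c,s=np.cos(np.radians(th)),np.sin(np.radians(th)); M=np.array([[c,s],[-s,c]]) # +y rot: x->c*x+s*z, z->-s*x+c*z
    P=BS@M.T+[x,z]; return look(DO,P).min()
def cleardeep(x,z,th): return clear(x,z,th)
if __name__=='__main__':
    X=np.arange(-130,-53,1.5);Z=np.arange(100,166,1.5);T=np.arange(0,25,1.5)
    C=np.array([[[clear(x,z,t) for t in T] for z in Z] for x in X])
    # goal: upright over cleat
    ix=np.argmin(abs(X+57.5)); g=None;best=-9
    for i in range(len(X)):
        for j in range(len(Z)):
            if X[i]>-64 and Z[j]>=136 and C[i,j,0]>best: best=C[i,j,0];g=(i,j,0)
    print('goal',X[g[0]],Z[g[1]],best)
    # widest path dijkstra w/ length tie
    st=(0,len(Z)//3,len(T)-4)
    D={st:0};prev={};pq=[(0,st)]
    while pq:
        d,u=heapq.heappop(pq)
        if u==g:break
        if d>D[u]:continue
        for a in(-1,0,1):
            for b in(-1,0,1):
                for c in(-1,0,1):
                    v=(u[0]+a,u[1]+b,u[2]+c)
                    if v==u or min(v)<0 or v[0]>=len(X) or v[1]>=len(Z) or v[2]>=len(T):continue
                    cl=C[v]
                    if cl<.5: continue
                    nd=d+np.sqrt(a*a+b*b+c*c)*(.05+ 20*np.exp(-cl/1.2))
                    if nd<D.get(v,1e9): D[v]=nd;prev[v]=u;heapq.heappush(pq,(nd,v))
    p=[g]
    while p[-1]!=st:p.append(prev[p[-1]])
    for v in p[::-1]: print(X[v[0]],Z[v[1]],T[v[2]],round(float(C[v]),1))
E
python3 pl.py
```

```text
goal -62.5 142.0 7.5
-130.0 121.0 19.5 12.6
-128.5 121.0 21.0 12.6
-127.0 121.0 22.5 13.4
-125.5 121.0 24.0 14.2
-124.0 121.0 24.0 13.5
-122.5 121.0 24.0 13.0
-121.0 121.0 24.0 12.7
-119.5 121.0 24.0 12.4
-118.0 121.0 24.0 12.1
-116.5 121.0 24.0 12.0
-115.0 121.0 24.0 12.0
-113.5 121.0 24.0 12.0
-112.0 121.0 24.0 12.0
-110.5 121.0 24.0 12.0
-109.0 121.0 24.0 12.0
-107.5 121.0 24.0 12.2
-106.0 121.0 24.0 12.5
-104.5 121.0 24.0 12.8
-103.0 121.0 24.0 13.1
-101.5 121.0 24.0 13.8
-100.0 121.0 24.0 14.7
-98.5 121.0 24.0 13.5
-97.0 122.5 22.5 13.1
-95.5 124.0 22.5 12.0
-94.0 125.5 21.0 11.7
-92.5 127.0 19.5 10.8
-91.0 128.5 19.5 11.0
-89.5 130.0 18.0 10.6
-88.0 131.5 16.5 9.7
-86.5 133.0 16.5 9.5
-85.0 134.5 15.0 9.9
-83.5 136.0 13.5 9.2
-82.0 137.5 13.5 8.5
-80.5 139.0 12.0 9.0
-79.0 140.5 10.5 9.3
-77.5 142.0 9.0 9.0
-76.0 143.5 7.5 8.5
-74.5 145.0 6.0 8.1
-73.0 145.0 4.5 7.9
-71.5 145.0 3.0 8.6
-70.0 145.0 1.5 9.2
-68.5 145.0 1.5 9.5
-67.0 145.0 0.0 11.0
-65.5 145.0 0.0 10.5
-64.0 143.5 0.0 9.0
-62.5 142.0 0.0 7.5
```

```bash
cat >> h.py <<'E'
BY=4.75; NA=.576; L0=-.0722
try: G=pickle.load(open('grasp.pkl','rb'))
except Exception: G=None
def boardR(): return Rz(BY)
def binpose(xb,yb,zb,th):  # mm in board frame
    R=boardR(); o=R@np.array([NA,L0,0]); return o+R@np.array([xb,yb,zb])/1e3, R@Ry(th)
def tcp_of(c,Rb): 
    Rt=Rb@G['Rbt']; return c+Rb@G['pbt'],Rt     # tool pose in bin frame
def bin_of(p,Rt):
    Rb=Rt@G['Rbt'].T; return p-Rb@G['pbt'],Rb
def inboard(c,Rb):
    R=boardR(); o=R@np.array([NA,L0,0]); q=R.T@(c-o)*1e3; E=Ro.from_matrix(R.T@Rb).as_euler('ZYX',degrees=True); return q.round(1),E.round(2)
def cur():
    p,R,s=st(); print('bin in board',*inboard(*bin_of(p,R)),'F',np.round(s['ft_force'],1),'M',np.round(s['moment'],2),'w',round(s['width'],4),'t',s['time'],'q',np.round(s['q'],0))
def goto(xb,yb,zb,th,n): plan(*tcp_of(*binpose(xb,yb,zb,th)),n)
E
python3 - <<'E'
from h import *
import h
p,R,s=st(); c=np.array([.445,.253,.03]);Rb=Rz(-13.4)
pickle.dump(dict(Rbt=Rb.T@R,pbt=Rb.T@(p-c)),open('grasp.pkl','wb')); print((Rb.T@(p-c)*1e3).round(1),(Rb.T@R).round(3))
h.G=pickle.load(open('grasp.pkl','rb'))
cur(); print(binpose(-130,85,121,22)[0])
c2=c+[0,0,.07]
# after lift 7cm, remaining
goto(-130,85,121,22,12)
S=load('side0')['image'][:,:,::-1]; cv2.imwrite('pics/s2.png',cv2.resize(S[165:225,210:290],None,fx=9,fy=9,interpolation=cv2.INTER_CUBIC))
E
```

```text
[-71.5   1.4  44.2] [[-0.001  0.867  0.499]
 [ 1.     0.     0.002]
 [ 0.002  0.499 -0.867]]
bin in board [-111.6  287.5   30. ] [-18.15   0.     0.  ] F [-1.7  0.   0.7] M [0.28 0.47 0.1 ] w 0.0081 t 4.0 q [ 43.  -6. 132. -38.  42.  82.]
[0.44340827 0.0496885  0.121     ]
total cm [  1.79 -22.4   11.46] rot [0.0291 0.3845 0.3129] deg 28.4
per row 12 [0.15, -1.866, 0.955] [0.0024, 0.032, 0.0261]
```

View pics/s2.png

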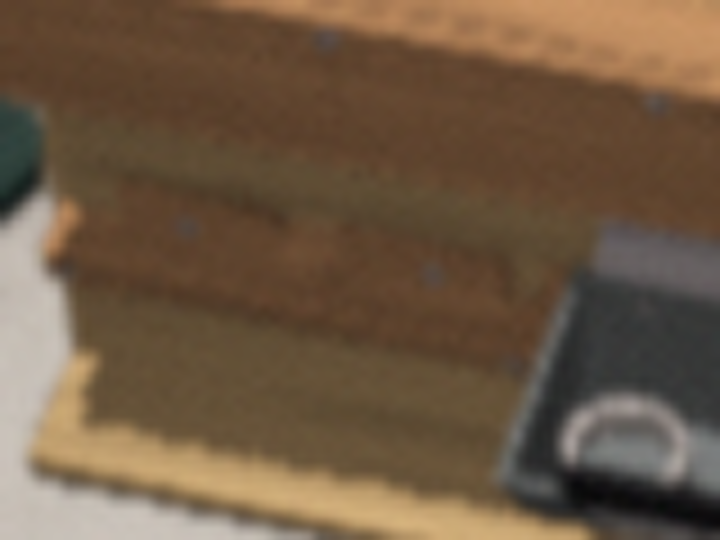

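{"api": "jog_arm", "payload": {"delta_pos": [[0,0,1.5],[0,0,2.3],[0,0,2.2],[0.14,-1.72,0.42],[0.14,-1.72,0.42],[0.14,-1.72,0.42],[0.14,-1.72,0.42],[0.14,-1.72,0.42]], "dr": [[0,0,0],[0,0,0],[0,0,0],[0.0022,0.0296,0.0241],[0.0022,0.0296,0.0241],[0.0022,0.0296,0.0241],[0.0022,0.0296,0.0241],[0.0022,0.0296,0.0241]], "hand": [1,1,1,1,1,1,1,1]}}

```text
time: 5.0
tool_pos: [0.3821, 0.1839, 0.1553]
orientation: [[0.11, 0.926, 0.361], [0.994, -0.097, -0.053], [-0.014, 0.364, -0.931]]
ft_force: [-0.3, -0.9, -3.3]
width: 0.0081
```

```bash
python3 - <<'E'
from h import *
grab('wrist','w3');cur(); goto(-130,85,121,22,8)
S=load('side0');R=boardR();o=R@np.array([NA,L0,0])
for x,z in [(-12,130),(-14,122)]:
  c,d=ray(S,(210+310/9,165+235/9)); n=R[:,0]; k=(n@(o+R@np.array([x,0,0])/1e3-c))/(n@d); print((R.T@(c+k*d-o)*1e3).round(1))
E
```

```text
bin in board [-116.9  208.   101.8] [-11.21   8.57  -0.96] F [ 0.9  1.9 -2.9] M [0.42 0.58 0.2 ] w 0.008 t 5.05 q [ 23. -26. 134. -14.  54.  36.]
total cm [  1.09 -13.57   3.26] rot [0.0197 0.2345 0.1903] deg 17.3
per row 8 [0.136, -1.697, 0.408] [0.0025, 0.0293, 0.0238]
[-12.   79.5 115.6]
[-14.   78.7 118. ]
```

View pics/w3.png

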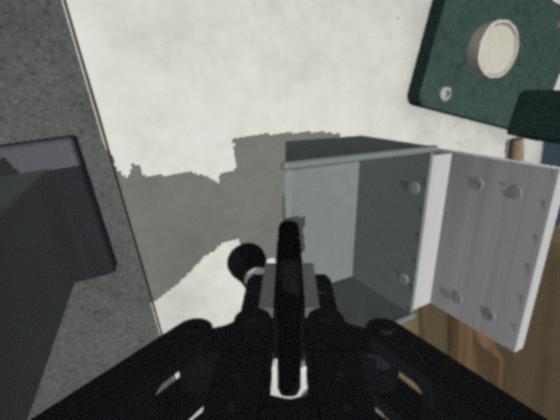

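{"api": "jog_arm", "payload": {"delta_pos": [[0.14,-1.66,0.41],[0.14,-1.66,0.41],[0.14,-1.66,0.41],[0.14,-1.66,0.41],[0.14,-1.66,0.41],[0.14,-1.66,0.41],[0.14,-1.66,0.41],[0.14,-1.66,0.41]], "dr": [[0.0025,0.0293,0.0238],[0.0025,0.0293,0.0238],[0.0025,0.0293,0.0238],[0.0025,0.0293,0.0238],[0.0025,0.0293,0.0238],[0.0025,0.0293,0.0238],[0.0025,0.0293,0.0238],[0.0025,0.0293,0.0238]], "hand": [1,1,1,1,1,1,1,1]}}

```text
time: 6.05
tool_pos: [0.3935, 0.0514, 0.1881]
orientation: [[-0.082, 0.987, 0.138], [0.997, 0.081, 0.014], [0.003, 0.138, -0.99]]
ft_force: [0.3, 0.2, -3.9]
width: 0.008
```

```bash
python3 - <<'E'
from h import *
cur(); grab('wrist','w4');grab('top','t4');grab('side','s4');cur(); goto(-130,90,121,22,1)
f=load('s4')['image'][:,:,::-1]; cv2.imwrite('pics/s4c.png',cv2.resize(f[130:260,170:350],None,fx=4.4,fy=4.4,interpolation=cv2.INTER_CUBIC))
f=load('t4')['image'][:,:,::-1]; cv2.imwrite('pics/t4c.png',cv2.resize(f[130:250,160:360],None,fx=4,fy=4,interpolation=cv2.INTER_CUBIC))
E
```

```text
bin in board [-129.8   89.5  120.4] [-0.03 21.97  0.07] F [ 0.3  0.2 -3.9] M [-0.06  0.38  0.04] w 0.008 t 6.05 q [ -5. -26. 129.   2.  69. -10.]
bin in board [-129.1   89.2  120.5] [-0.21 21.88  0.06] F [-0.3 -0.5 -4.5] M [-0.04  0.42 -0.  ] w 0.0079 t 6.2 q [ -5. -26. 129.   2.  69. -10.]
total cm [-0.08  0.06  0.06] rot [-0.0011  0.0019  0.0041] deg 0.3
per row 1 [-0.079, 0.056, 0.06] [-0.0011, 0.0019, 0.0041]
```

View pics/w4.png

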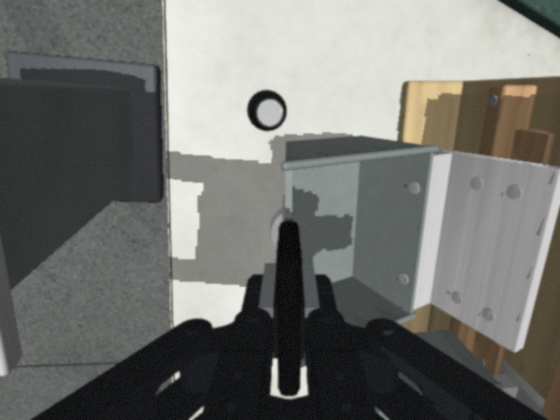

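View pics/s4c.png

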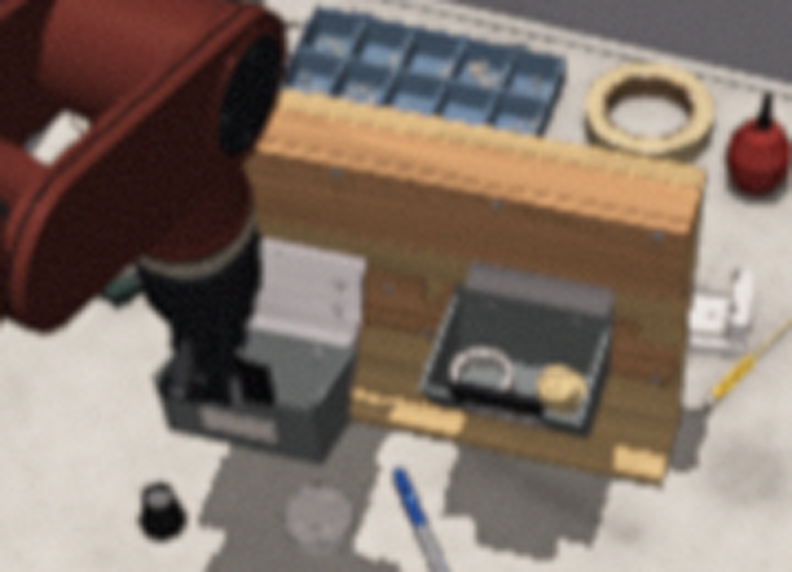

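View pics/t4c.png

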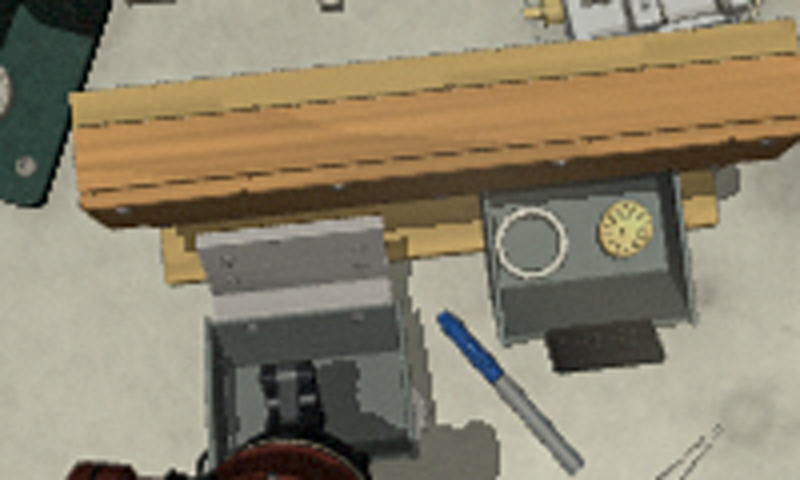

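```bash
python3 - <<'E'
from h import *
T=load('t4');S=load('s4');W=load('w4')
c,Rb=bin_of(*st()[:2]) 
for k,v in {'SL':(55,50,85),'SR':(55,-50,85),'RimRR':(30,-55,30),'botFR':(-30,-55,-30)}.items():
    X=c+Rb@np.array(v)/1e3; a=proj(T,X);b=proj(S,X); print(k,'tcrop',((a-[160,130]+.5)*4-.5).round(0),'scrop',((b-[170,130]+.5)*4.4-.5).round(0))
R=boardR();o=R@np.array([NA,L0,0])
for k,v in {'lipTop-32L':(-32,180,262),'lip-41 L bottom':(-41,180,192),'lip -41 R bot':(-41,-180,192),'face top L':(0,180,262),'face top R':(0,-180,262),'foot L':(-50,180,15),'foot R':(-50,-180,15),'hung rimFR':(-120,-130,147),'hungstripLtop':(-9,-35,202),'cleatL':(-14,180,130)}.items():
    X=o+R@np.array(v)/1e3; a=proj(T,X);b=proj(S,X); print(k,'tcrop',((a-[160,130]+.5)*4-.5).round(0),'scrop',((b-[170,130]+.5)*4.4-.5).round(0),'w',proj(W,X).round(0))
E
```

```text
SL tcrop [192. 234.] scrop [227. 228.]
SR tcrop [378. 216.] scrop [366. 257.]
RimRR tcrop [397. 303.] scrop [356. 345.]
botFR tcrop [411. 441.] scrop [323. 463.]
lipTop-32L tcrop [ 80. 190.] scrop [165. 115.] w [1033.   59.]
lip-41 L bottom tcrop [110. 229.] scrop [171. 198.] w [638.  74.]
lip -41 R bot tcrop [782. 160.] scrop [686. 302.] w [480. 611.]
face top L tcrop [ 74. 126.] scrop [181.  83.] w [1137.   61.]
face top R tcrop [803.  52.] scrop [707. 184.] w [632. 774.]
foot L tcrop [166. 283.] scrop [192. 372.] w [409.  84.]
foot R tcrop [722. 224.] scrop [667. 475.] w [376. 406.]
hung rimFR tcrop [694. 322.] scrop [581. 420.] w [358. 511.]
hungstripLtop tcrop [508. 125.] scrop [486. 215.] w [586. 476.]
cleatL tcrop [127. 198.] scrop [193. 232.] w [562.  80.]
```

```bash
python3 - <<'E'
from h import *
import h
goto(-99,90,121,23,6)
def seg(a,b,n):
    p,R=tcp_of(*binpose(*a));p2,R2=tcp_of(*binpose(*b)); print(a,b,((p2-p)*100/n).round(3),(Ro.from_matrix(R2@R.T).as_rotvec()/n).round(4))
seg((-99,90,121,23),(-87,90,133,16.5),4);seg((-87,90,133,16.5),(-74.5,90,145,6),6);seg((-74.5,90,145,6),(-66,90,145,0),4);seg((-66,90,145,0),(-60,90,140,0),2)
E
```

```text
total cm [3.13 0.32 0.15] rot [-0.0026  0.0193  0.0041] deg 1.1
per row 6 [0.522, 0.054, 0.024] [-0.0004, 0.0032, 0.0007]
(-99, 90, 121, 23) (-87, 90, 133, 16.5) [0.113 0.009 0.152] [ 0.0023 -0.0283 -0.    ]
(-87, 90, 133, 16.5) (-74.5, 90, 145, 6) [0.033 0.003 0.012] [ 0.0025 -0.0304 -0.    ]
(-74.5, 90, 145, 6) (-66, 90, 145, 0) [ 0.087  0.007 -0.181] [ 0.0022 -0.0261 -0.    ]
(-66, 90, 145, 0) (-60, 90, 140, 0) [ 0.299  0.025 -0.25 ] [0. 0. 0.]
```

{"api": "jog_arm", "payload": {"delta_pos": [[0.52,0.05,0.02],[0.52,0.05,0.02],[0.52,0.05,0.02],[0.52,0.05,0.02],[0.52,0.05,0.02],[0.52,0.05,0.02]], "dr": [[0,0.0032,0.0005],[0,0.0032,0.0005],[0,0.0032,0.0005],[0,0.0032,0.0005],[0,0.0032,0.0005],[0,0.0032,0.0005]], "hand": [1,1,1,1,1,1]}}

```text
time: 6.95
tool_pos: [0.4257, 0.055, 0.1891]
orientation: [[-0.084, 0.989, 0.12], [0.996, 0.083, 0.015], [0.005, 0.121, -0.993]]
ft_force: [0.5, 0.1, -3.7]
width: 0.0085
```

```bash
python3 - <<'E'
from h import *
cur(); grab('wrist','w5');grab('side','s5');cur(); goto(-87,90,133,16.5,4)
f=load('s5')['image'][:,:,::-1]; cv2.imwrite('pics/s5c.png',cv2.resize(f[140:240,190:310],None,fx=6,fy=6,interpolation=cv2.INTER_CUBIC))
E
```

```text
bin in board [-98.7  90.6 120.4] [ 0.11 22.99  0.17] F [ 0.5  0.1 -3.7] M [-0.03  0.39 -0.  ] w 0.0085 t 6.95 q [ -4. -19. 124.   1.  68.  -9.]
bin in board [-98.4  90.5 120.6] [ 0.11 22.97  0.17] F [-0.3 -0.5 -3.6] M [-0.01  0.35  0.02] w 0.0079 t 7.05 q [ -4. -19. 124.   1.  68. -10.]
total cm [0.4  0.01 0.65] rot [ 0.0066 -0.1127 -0.001 ] deg 6.5
per row 4 [0.101, 0.002, 0.162] [0.0017, -0.0282, -0.0002]
```

View pics/w5.png

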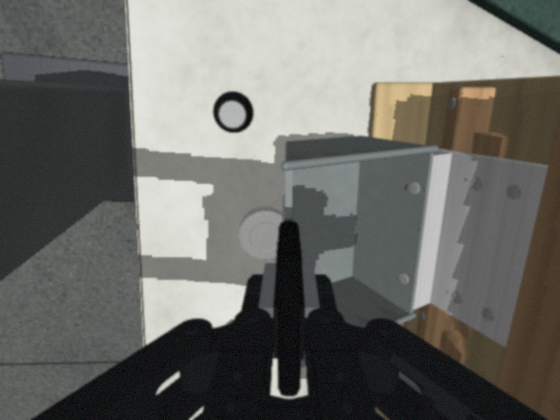

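View pics/s5c.png

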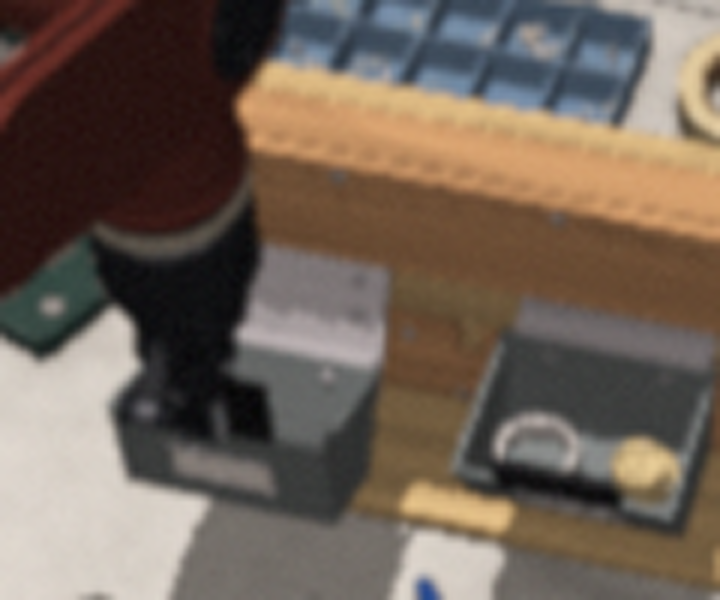

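{"api": "jog_arm", "payload": {"delta_pos": [[0.1,0,0.16],[0.1,0,0.16],[0.1,0,0.16],[0.1,0,0.16]], "dr": [[0.0018,-0.0282,-0.0004],[0.0018,-0.0282,-0.0004],[0.0018,-0.0282,-0.0004],[0.0018,-0.0282,-0.0004]], "hand": [1,1,1,1]}}

```text
time: 7.55
tool_pos: [0.4292, 0.0549, 0.1957]
orientation: [[-0.083, 0.969, 0.233], [0.997, 0.08, 0.022], [0.002, 0.234, -0.972]]
ft_force: [0.2, 0.5, -4.0]
width: 0.0078
```

{"api": "jog_arm", "payload": {"delta_pos": [[0.03,0,0.01],[0.03,0,0.01],[0.03,0,0.01]], "dr": [[0.0025,-0.0304,0],[0.0025,-0.0304,0],[0.0025,-0.0304,0]], "hand": [1,1,1]}}

```text
time: 7.92
tool_pos: [0.4301, 0.0549, 0.1957]
orientation: [[-0.083, 0.944, 0.321], [0.997, 0.078, 0.029], [0.002, 0.322, -0.947]]
ft_force: [-0.4, 0.4, -4.5]
width: 0.0082
```

```bash
python3 - <<'E'
from h import *
cur();goto(-74.5,90,145,6,3)
E
```

```text
bin in board [-81.3  89.9 138.5] [-0.03 11.16  0.04] F [-0.4  0.4 -4.5] M [-0.05  0.6   0.04] w 0.0082 t 7.925 q [ -6. -30. 132.   4.  59. -12.]
total cm [0.19 0.02 0.08] rot [ 0.0068 -0.0897  0.0005] deg 5.2
per row 3 [0.062, 0.008, 0.025] [0.0023, -0.0299, 0.0002]
```

{"api": "jog_arm", "payload": {"delta_pos": [[0.06,0.01,0.03],[0.06,0.01,0.03],[0.06,0.01,0.03]], "dr": [[0.0025,-0.03,0],[0.0025,-0.03,0],[0.0025,-0.03,0]], "hand": [1,1,1]}}

```text
time: 8.3
tool_pos: [0.432, 0.0553, 0.1967]
orientation: [[-0.083, 0.911, 0.404], [0.997, 0.075, 0.036], [0.002, 0.406, -0.914]]
ft_force: [0.6, 0.6, -3.8]
width: 0.0082
```

{"api": "jog_arm", "payload": {"delta_pos": [[0.09,0.01,-0.18],[0.09,0.01,-0.18],[0.09,0.01,-0.18],[0.09,0.01,-0.18]], "dr": [[0.0022,-0.0262,0],[0.0022,-0.0262,0],[0.0022,-0.0262,0],[0.0022,-0.0262,0]], "hand": [1,1,1,1]}}

```text
time: 8.8
tool_pos: [0.4356, 0.0556, 0.1892]
orientation: [[-0.084, 0.863, 0.497], [0.997, 0.071, 0.044], [0.002, 0.499, -0.866]]
ft_force: [0.0, -1.4, -4.5]
width: 0.0078
```

```bash
python3 - <<'E'
from h import *
cur();grab('side','s6');grab('wrist','w6');grab('top','t6');cur();goto(-60,90,140,0,2)
f=load('s6')['image'][:,:,::-1]; cv2.imwrite('pics/s6c.png',cv2.resize(f[140:240,190:310],None,fx=6,fy=6,interpolation=cv2.INTER_CUBIC))
E
```

```text
bin in board [-65.8  90.2 145.1] [-0.02 -0.02  0.05] F [ 0.  -1.4 -4.5] M [-0.08  0.77 -0.03] w 0.0078 t 8.8 q [ -8. -39. 141.   8.  49. -16.]
bin in board [-66.2  90.1 144.8] [-0.04  0.07  0.05] F [-0.1  0.5 -4. ] M [-0.08  0.85 -0.02] w 0.0083 t 8.95 q [ -8. -39. 141.   8.  49. -16.]
total cm [ 0.61  0.04 -0.49] rot [-0.0008 -0.0013  0.0007] deg 0.1
per row 2 [0.306, 0.018, -0.245] [-0.0004, -0.0006, 0.0003]
```

View pics/s6c.png

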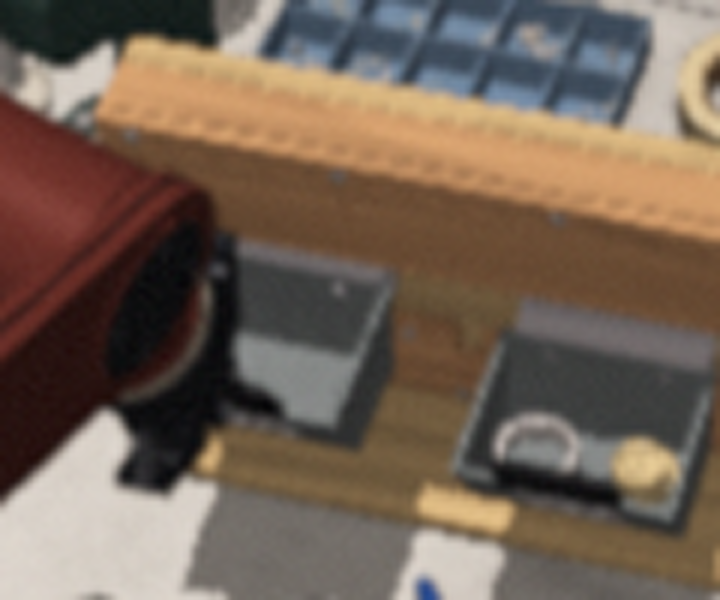

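View pics/w6.png

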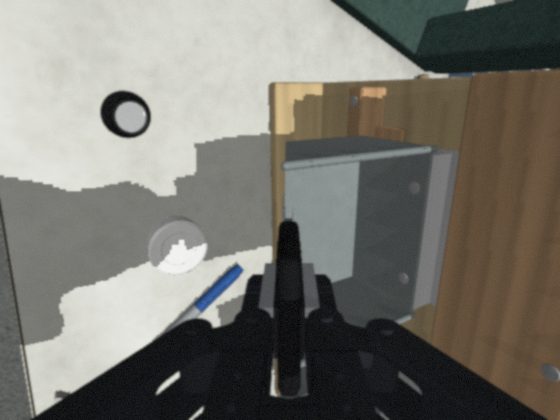

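{"api": "jog_arm", "payload": {"delta_pos": [[0.3,0.02,-0.24],[0.3,0.02,-0.24],[0,0,-0.2],[0,0,-0.2],[0,0,-0.1]], "dr": [[0,0,0],[0,0,0],[0,0,0],[0,0,0],[0,0,0]], "hand": [1,1,1,1,1]}}

```text
time: 9.57
tool_pos: [0.4415, 0.0561, 0.1794]
orientation: [[-0.084, 0.864, 0.496], [0.996, 0.071, 0.044], [0.003, 0.498, -0.867]]
ft_force: [0.3, -0.7, -3.7]
width: 0.0078
```

```bash
python3 - <<'E'
from h import *
cur();goto(-60,90,130,0,2)
E
```

```text
bin in board [-60.   90.1 135.1] [-0.02  0.09  0.05] F [ 0.3 -0.7 -3.7] M [-0.07  0.89  0.03] w 0.0078 t 9.575 q [ -8. -37. 141.   9.  47. -16.]
total cm [-0.01 -0.01 -0.52] rot [-0.0008 -0.0016  0.0004] deg 0.1
per row 2 [-0.003, -0.005, -0.259] [-0.0004, -0.0008, 0.0002]
```

{"api": "jog_arm", "payload": {"delta_pos": [[0.15,0.01,0],[0.15,0.01,0],[0,0,0]], "dr": [[0,0,0],[0,0,0],[0,0,0]], "hand": [1,1,1]}}

```text
time: 9.95
tool_pos: [0.4448, 0.0562, 0.1799]
orientation: [[-0.083, 0.864, 0.496], [0.997, 0.071, 0.044], [0.002, 0.498, -0.867]]
ft_force: [-1.3, 0.4, -3.5]
width: 0.0082
```

{"api": "jog_arm", "payload": {"delta_pos": [[0.1,0.01,0],[0.1,0.01,0],[0,0,0]], "dr": [[0,0,0],[0,0,0],[0,0,0]], "hand": [1,1,1]}}

```text
time: 10.32
tool_pos: [0.4455, 0.0562, 0.1788]
orientation: [[-0.084, 0.866, 0.493], [0.996, 0.072, 0.043], [0.002, 0.495, -0.869]]
ft_force: [-13.1, -3.0, 0.4]
width: 0.0081
```

{"api": "jog_arm", "payload": {"delta_pos": [[-0.2,-0.02,0],[-0.1,0,0],[0,0,-0.1],[0,0,-0.1],[0,0,-0.1]], "dr": [[0,0,0],[0,0,0],[0,0,0],[0,0,0],[0,0,0]], "hand": [1,1,1,1,1]}}

```text
time: 10.95
tool_pos: [0.4436, 0.0563, 0.1766]
orientation: [[-0.083, 0.864, 0.496], [0.997, 0.071, 0.044], [0.003, 0.498, -0.867]]
ft_force: [-0.5, -0.6, -3.8]
width: 0.008
```

```bash
python3 - <<'E'
from h import *
cur()
E
```

```text
bin in board [-57.8  90.1 132.3] [-0.03  0.06  0.05] F [-0.5 -0.6 -3.8] M [-0.09  0.8   0.01] w 0.008 t 10.95 q [ -7. -36. 140.   9.  47. -17.]
```

Down gently until the key or bevel touches.

{"api": "jog_arm", "payload": {"delta_pos": [[0,0,-0.1],[0,0,-0.1],[0,0,-0.1],[0,0,0]], "dr": [[0,0,0],[0,0,0],[0,0,0],[0,0,0]], "hand": [1,1,1,1]}}

```text
time: 11.45
tool_pos: [0.4436, 0.0562, 0.1736]
orientation: [[-0.084, 0.864, 0.496], [0.997, 0.071, 0.044], [0.003, 0.498, -0.867]]
ft_force: [0.4, 0.3, -4.0]
width: 0.0079
```

{"api": "jog_arm", "payload": {"delta_pos": [[0,0,-0.1],[0,0,-0.1],[0,0,0]], "dr": [[0,0,0],[0,0,0],[0,0,0]], "hand": [1,1,1]}}

```text
time: 11.82
tool_pos: [0.4443, 0.0562, 0.1726]
orientation: [[-0.083, 0.863, 0.498], [0.997, 0.071, 0.044], [0.002, 0.5, -0.866]]
ft_force: [-1.4, 0.4, 0.3]
width: 0.0084
```

```bash
python3 - <<'E'
from h import *
cur()
E
```

```text
bin in board [-57.1  90.  128.4] [-0.03 -0.05  0.03] F [-1.4  0.4  0.3] M [0.06 0.25 0.06] w 0.0084 t 11.825 q [ -7. -36. 141.   9.  46. -17.]
```

{"api": "jog_arm", "payload": {"delta_pos": [[0,0,-0.05],[0.01,-0.15,0],[0.01,-0.15,0],[0,0,0]], "dr": [[0,0,0],[0,0,0],[0,0,0],[0,0,0]], "hand": [1,1,1,1]}}

```text
time: 12.32
tool_pos: [0.4444, 0.0532, 0.1719]
orientation: [[-0.083, 0.863, 0.498], [0.997, 0.071, 0.044], [0.002, 0.5, -0.866]]
ft_force: [0.1, 2.7, 2.8]
width: 0.008
```

{"api": "jog_arm", "payload": {"delta_pos": [[0.01,-0.15,0],[0.01,-0.15,0],[0,0,0]], "dr": [[0,0,0],[0,0,0],[0,0,0]], "hand": [1,1,1]}}

```text
time: 12.7
tool_pos: [0.4426, 0.0495, 0.1693]
orientation: [[-0.083, 0.866, 0.493], [0.997, 0.071, 0.042], [0.001, 0.494, -0.869]]
ft_force: [1.6, -2.4, -2.6]
width: 0.0077
```

{"api": "jog_arm", "payload": {"delta_pos": [[0.01,-0.15,0],[0.01,-0.15,0],[0,0,0]], "dr": [[0,0,0],[0,0,0],[0,0,0]], "hand": [1,1,1]}}

```text
time: 13.08
tool_pos: [0.4436, 0.0472, 0.1704]
orientation: [[-0.083, 0.865, 0.495], [0.997, 0.071, 0.044], [0.003, 0.497, -0.868]]
ft_force: [0.6, 0.2, -3.2]
width: 0.0081
```

{"api": "jog_arm", "payload": {"delta_pos": [[0,0,-0.15],[0,0,-0.15],[0,0,0]], "dr": [[0,0,0],[0,0,0],[0,0,0]], "hand": [1,1,1]}}

```text
time: 13.45
tool_pos: [0.444, 0.0473, 0.1679]
orientation: [[-0.084, 0.864, 0.496], [0.996, 0.071, 0.044], [0.003, 0.498, -0.867]]
ft_force: [0.3, -0.3, -4.1]
width: 0.0082
```

```bash
python3 - <<'E'
from h import *
cur()
E
```

```text
bin in board [-58.2  81.2 123.5] [-0.02  0.09  0.05] F [ 0.3 -0.3 -4.1] M [-0.04  0.8   0.01] w 0.0082 t 13.45 q [ -9. -35. 141.  10.  46. -19.]
```

{"api": "jog_arm", "payload": {"delta_pos": [[0.03,0,-0.15],[0.03,0,-0.15],[0.03,0,-0.1],[0,0,0]], "dr": [[0,0,0],[0,0,0],[0,0,0],[0,0,0]], "hand": [1,1,1,1]}}

```text
time: 13.95
tool_pos: [0.4453, 0.0472, 0.1643]
orientation: [[-0.083, 0.864, 0.497], [0.997, 0.071, 0.044], [0.002, 0.498, -0.867]]
ft_force: [1.6, -0.0, -3.4]
width: 0.0082
```

```bash
python3 - <<'E'
from h import *
cur()
E
```

```text
bin in board [-56.9  80.9 120.1] [-0.03  0.03  0.04] F [ 1.6 -0.  -3.4] M [-0.06  0.61  0.06] w 0.0082 t 13.95 q [ -9. -35. 141.  10.  45. -19.]
```

{"api": "jog_arm", "payload": {"delta_pos": [[0.03,0,-0.1],[0.03,0,-0.1],[0,0,-0.1],[0,0,0]], "dr": [[0,0,0],[0,0,0],[0,0,0],[0,0,0]], "hand": [1,1,1,1]}}

```text
time: 14.45
tool_pos: [0.4462, 0.0471, 0.1617]
orientation: [[-0.083, 0.863, 0.497], [0.997, 0.071, 0.043], [0.002, 0.499, -0.866]]
ft_force: [1.9, -1.4, -3.4]
width: 0.0079
```

```bash
python3 - <<'E'
from h import *
cur()
E
```

```text
bin in board [-55.9  80.7 117.6] [-0.03 -0.03  0.02] F [ 1.9 -1.4 -3.4] M [-0.11  0.08  0.1 ] w 0.0079 t 14.45 q [ -9. -34. 141.  10.  44. -19.]
```

{"api": "jog_arm", "payload": {"delta_pos": [[0,0,-0.1],[0,0,-0.05],[0,0,0]], "dr": [[0,0,0],[0,0,0],[0,0,0]], "hand": [1,1,1]}}

```text
time: 14.82
tool_pos: [0.4463, 0.047, 0.1608]
orientation: [[-0.084, 0.863, 0.498], [0.996, 0.072, 0.043], [0.002, 0.499, -0.866]]
ft_force: [-5.3, -2.0, 6.1]
width: 0.008
```

```bash
python3 - <<'E'
from h import *
cur(); grab('side','s7'); grab('wrist','w7'); cur()
f=load('s7')['image'][:,:,::-1]; cv2.imwrite('pics/s7c.png',cv2.resize(f[140:240,190:310],None,fx=6,fy=6,interpolation=cv2.INTER_CUBIC))
E
```

```text
bin in board [-55.8  80.6 116.6] [-0.02 -0.03 -0.  ] F [-5.3 -2.   6.1] M [-0.23  0.28  0.1 ] w 0.008 t 14.825 q [ -9. -34. 141.  10.  44. -20.]
bin in board [-55.8  80.6 116.7] [-0.02 -0.03 -0.01] F [-5.  -2.6  5.5] M [-0.22  0.28  0.11] w 0.0079 t 14.925 q [ -9. -34. 141.  10.  44. -20.]
```

View pics/s7c.png

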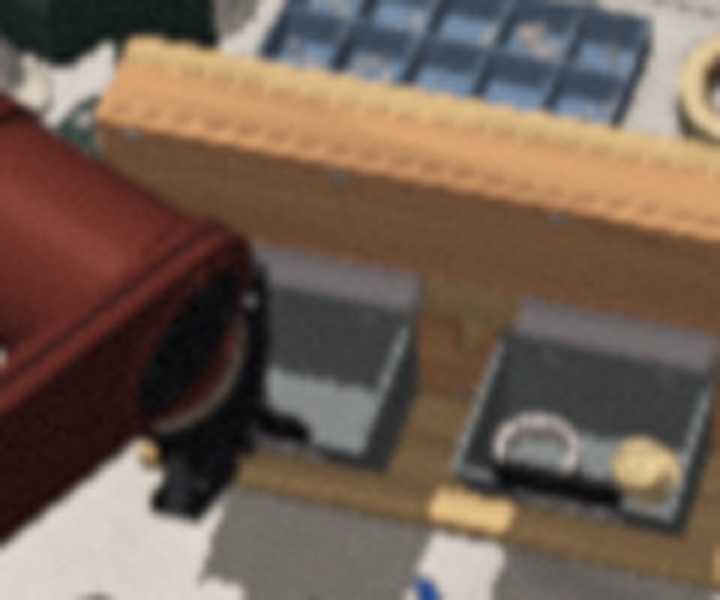

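{"api": "jog_arm", "payload": {"delta_pos": [[-0.05,0.02,0],[0,0,0],[0,0,0],[0,0,0],[0,0,0]], "dr": [[0,0,0],[0,0,0],[0,0,0],[0,0,0],[0,0,0]], "hand": [1,0.5,0.2,0,0]}}

```text
time: 15.55
tool_pos: [0.4451, 0.0475, 0.1595]
orientation: [[-0.084, 0.864, 0.496], [0.996, 0.071, 0.044], [0.003, 0.498, -0.867]]
ft_force: [-0.3, -0.1, -0.2]
width: 0.0425
```

```bash
python3 - <<'E'
from h import *
cur(); grab('wrist','w8'); grab('side','s8')
f=load('s8')['image'][:,:,::-1]; cv2.imwrite('pics/s8c.png',cv2.resize(f[140:240,190:310],None,fx=6,fy=6,interpolation=cv2.INTER_CUBIC))
E
```

```text
bin in board [-57.1  81.3 115.2] [-0.02  0.08  0.05] F [-0.3 -0.1 -0.2] M [-0.03  0.22  0.03] w 0.0425 t 15.55 q [ -9. -34. 141.  10.  44. -19.]
```

View pics/w8.png

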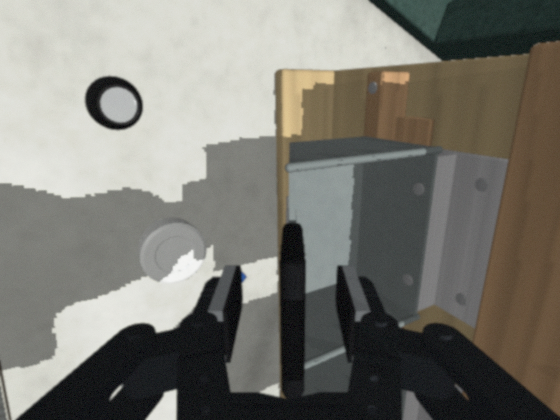

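View pics/w7.png

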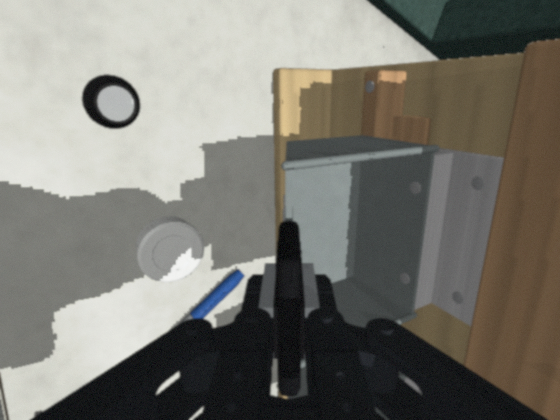

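{"api": "jog_arm", "payload": {"delta_pos": [[-0.25,-0.02,0.43],[-0.5,-0.04,0.87],[-0.5,-0.04,0.87],[-0.5,-0.04,0.87]], "dr": [[0,0,0],[0,0,0],[0,0,0],[0,0,0]], "hand": [0,0,0,0]}}

```text
time: 16.15
tool_pos: [0.4275, 0.046, 0.1912]
orientation: [[-0.084, 0.864, 0.497], [0.997, 0.071, 0.044], [0.002, 0.499, -0.867]]
ft_force: [-0.0, -0.5, 0.1]
width: 0.0423
```

```bash
python3 - <<'E'
from h import *
p,R,s=st(); print(np.round(s['q'],1),np.round(s['ft_force'],1))
E
```

```text
[-10.2 -41.5 141.7   9.7  51.2 -19.1] [-0.  -0.5  0.1]
```

{"api": "jog_arm", "payload": {"delta_pos": [[-0.5,-0.04,0.87],[-0.5,-0.04,0.87],[-0.5,-0.04,0.87],[0,0,1.5],[0,0,2],[0,0,2],[0,0,2],[0,0,2]], "dr": [[0,0,0],[0,0,0],[0,0,0],[0,0,0],[-0.004,0.06,0],[-0.004,0.06,0],[-0.004,0.06,0],[-0.004,0.06,0]], "hand": [0,0,0,0,0,0,0,0]}}

```text
time: 17.15
tool_pos: [0.413, 0.0448, 0.3129]
orientation: [[-0.082, 0.958, 0.275], [0.997, 0.077, 0.029], [0.006, 0.276, -0.961]]
ft_force: [-0.0, 0.7, 0.9]
width: 0.0425
```

```bash
python3 - <<'E'
from h import *
p,R,s=st(); print(p,np.round(s['q'],1),np.round(s['ft_force'],1))
for n in ['side','top','wrist']: grab(n,n+'9')
f=load('side9')['image'][:,:,::-1]; cv2.imwrite('pics/s9c.png',cv2.resize(f[140:260,190:340],None,fx=5,fy=5,interpolation=cv2.INTER_CUBIC))
f=load('top9')['image'][:,:,::-1]; cv2.imwrite('pics/t9c.png',cv2.resize(f[130:260,160:420],None,fx=3,fy=3,interpolation=cv2.INTER_CUBIC))
E
```

```text
[0.41299905 0.04482296 0.31285149] [ -7.7 -34.5 121.8   3.8  77.  -12.7] [-0.   0.7  0.9]
```

View pics/s9c.png

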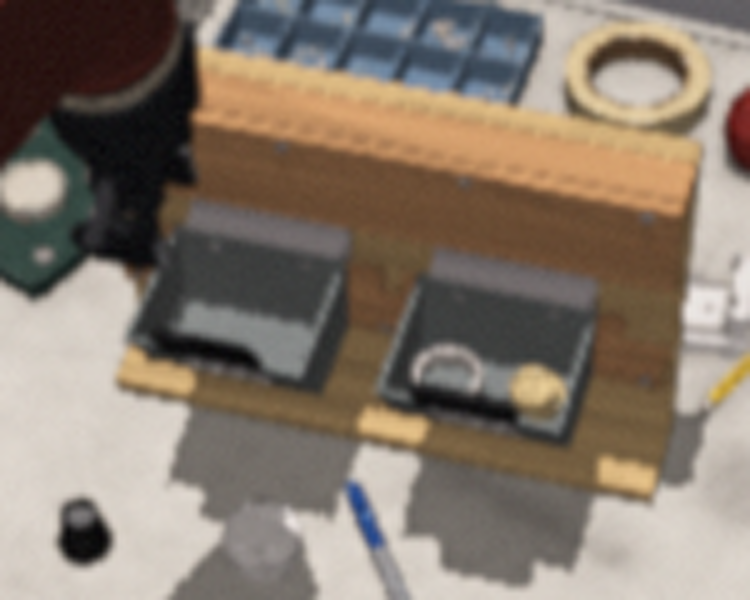

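View pics/t9c.png

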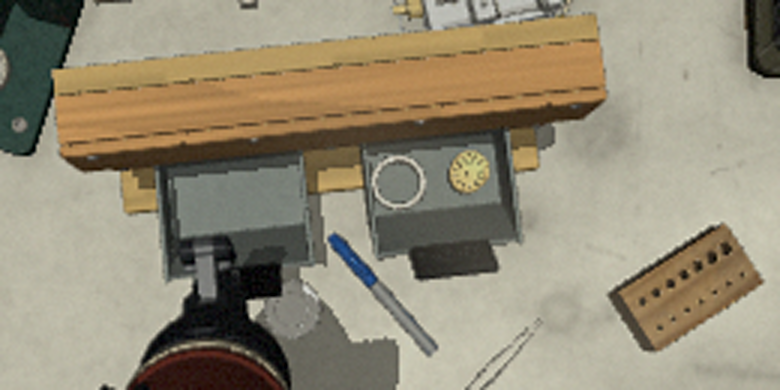

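View pics/wrist9.png

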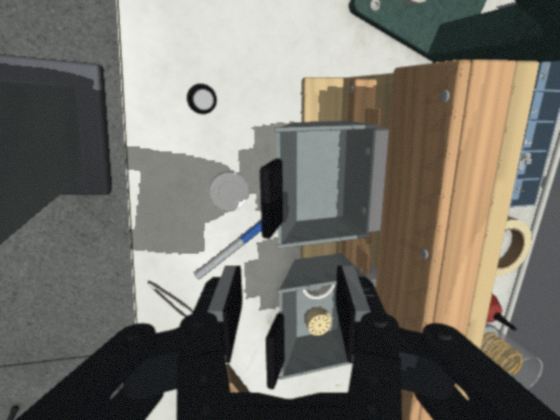

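```bash
python3 - <<'E'
from h import *
S=load('side9');T=load('top9');W=load('wrist9');R=boardR();o=R@np.array([NA,L0,0])
for y in (81,-76):
  for dz in (0,12):
    for k,v in {'FR rim':(-120,y-55,147+dz),'botFR':(-85,y-55,87+dz),'FLrim':(-120,y+55,147+dz)}.items():
      X=o+R@np.array(v)/1e3; print(y,dz,k,((proj(S,X)-[190,140]+.5)*5-.5).round(0),((proj(T,X)-[160,130]+.5)*3-.5).round(0),'w',proj(W,X).round(0))
f=S['image'][:,:,::-1]; cv2.imwrite('pics/s9d.png',cv2.resize(f[175:235,210:315],None,fx=7.5,fy=7.5,interpolation=cv2.INTER_CUBIC))
E
```

```text
81 0 FR rim [302. 372.] [312. 264.] w [278. 247.]
81 0 botFR [323. 391.] [308. 225.] w [294. 222.]
81 0 FLrim [126. 334.] [164. 280.] w [276. 128.]
81 12 FR rim [301. 359.] [312. 263.] w [281. 252.]
81 12 botFR [323. 379.] [308. 224.] w [298. 226.]
81 12 FLrim [124. 321.] [161. 279.] w [280. 130.]
-76 0 FR rim [562. 427.] [521. 241.] w [279. 379.]
-76 0 botFR [573. 445.] [503. 204.] w [294. 338.]
-76 0 FLrim [379. 388.] [375. 257.] w [278. 291.]
-76 12 FR rim [563. 414.] [524. 240.] w [282. 388.]
-76 12 botFR [574. 433.] [506. 203.] w [297. 344.]
-76 12 FLrim [378. 375.] [376. 256.] w [281. 297.]
```

View pics/s9d.png

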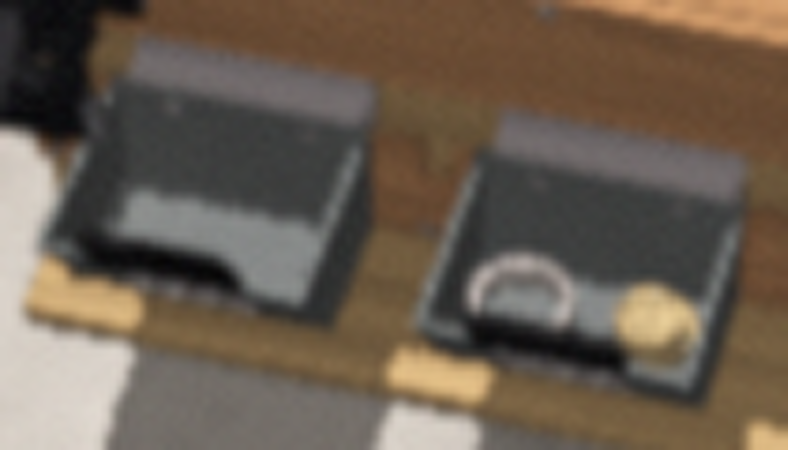

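```bash
python3 -c "
from cell import ctrl
print(ctrl.job_done())"
```

```text
the job is handed in; nothing more can be done
None
```

The bin is hung in the free half of the cleat board, fully home beside its neighbour. I handed the job in at about 17 s on the robot's clock.

**What I did**
- I gripped the tab and lifted the bin, then tipped it back about 23° and put the strip's top edge in behind the lip.
- I straightened it while rising, which met no contact, then lowered it until the key rested on the cleat.
- Sliding it about 8 mm along the board, the key found the notch at board y of about 81 mm. The bin then went down 11.8 mm, against 12 mm expected.
- I pressed lightly until it seated, opened the gripper and backed off.

**What the last checks showed**
- **After release:** the force read about zero and the bin stayed put.
- **Side view:** its lower front corner is within 1 pixel of the predicted home position (being 12 mm high would show as about 2.4 pixels). It hangs level like the other bin.
- **Other things on the bench:** the marker, tin, loupe, block and tweezers looked undisturbed.

**Small disagreements**
- The touch on the board put its face about 1 to 1.5 mm nearer than the cameras did.
- The top view showed the carried bin 3 mm or so off the arm's reading, so I relied on touch for the final fit.

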